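# Check the latching stop of a compass turntable

### The job

Check the compass turntable's stop: press the red mushroom button straight down, fully in, until it latches, and take the gripper off it for a moment so that it is seen to stay in by itself. Then push the white lug on the button round clockwise (seen from above) until the latch lets go, and move clear so that the button stands fully out and turned back. Leave the hood, the glass dome, the canister and the card float where they stand.

Things in the scene. Friction and masses are not known exactly. Their poses are not given: they have to be found in the camera images.
- station: Grey stop station fixed to the bench: a box 120 x 120 mm, 62 mm high, with a flat yellow disc (100 mm across, 3 mm thick) on top and a red mushroom button in the middle. Origin: centre of the underside, on the button's vertical axis; z up. The white lug stands towards the station's own +y; turning moves it towards +x.
- cap_top (a point): Centre of the top of the red mushroom cap; moves with the button. Cap 72 mm across, 19 mm thick, nearly flat on top (3 mm lower 31 mm from the axis); its top is 100 mm above the bench when out. It goes straight down: about 7.7 mm in when latched, 10.5 mm at its stop. Pressing takes up to about 10 N; bottoming out at 20 N does no harm. Pressed less than 6 mm it springs out again.
- lug_top (a point): Centre of the top of the white lug: an upright round peg, 12 mm across, on the red cap 27 mm from the button's axis, 30 mm higher than the cap (top 128 mm above the bench when out). Moves with the button. Turning it takes 1 to 2 N at the lug; it springs back. On release cap and lug pop up 8 mm: keep a fingertip beside the lug 12 mm or more above the pressed cap.
- stop_push (a joint): How far the button is pressed in, m: 0 fully out, about 0.0077 latched, 0.0105 at the stop. Latched it stays in without help.
- stop_twist (a joint): How far the button is turned clockwise seen from above, rad: 0 at rest (sprung back there), 1.1 at its stop. A latched button lets go at about 0.5 to 0.65 and pops out.
- hood: Bystander: copper-coloured bronze binnacle hood, a round bell 104 mm across and 107 mm high, loose. Origin: centre of its underside.
- dome: Bystander: glass compass dome on a brass ring, 94 mm across, 51 mm high, loose. Origin: centre of its underside.
- canister: Bystander: brass screw-top canister, 65 mm across, 78 mm high, loose. Origin: centre of its underside.
- card_float: Bystander: dark ebonite card float, a low cone 84 mm across, 34 mm high, loose. Origin: centre of its underside.
There are look-alikes about, which are no part of the job. Several things look just like the station: the one meant starts farthest to the robot's right.

How it is judged (in metres and radians):
On the way, in this order (a step that is already met when the one before it is completed fails the run):
1. the button is latched in, with the robot off the station (value of joint stop_push above 0.0065 m and value of joint stop_twist below 0.1 rad and contact force between each of the fingers, the arm and station below 0.2 N), for 0.2 s.
2. the button is turned clockwise while still in (value of joint stop_twist above 0.3 rad and value of joint stop_push above 0.006 m).
3. the latch has let go and the button is out (value of joint stop_push below 0.0015 m), for 0.1 s.
At the end, for the whole second after the job is handed in: The button is fully out (within 1.5 mm) and turned back (within 0.1 rad), after having latched by itself and been released by turning; the four bystanders stand upright within 20 mm of where they were (value of joint stop_push below 0.0015 m and value of joint stop_twist below 0.1 rad and distance of each of hood, dome, canister, card_float from where it was at the start of the episode below 0.02 m and angle between each of hood, dome, canister, card_float's own z axis and vertical below 0.1 rad); the robot touches nothing.
It fails at once if a bystander is pushed, lifted or carried by more than 20 mm (distance of any of hood, dome, canister, card_float from where it was at the start of the episode above 0.02 m).
It also fails if it takes over 42 s, if anything falls off the work surface, if the arm or the gripper's body presses on something with over 40 N, if the wrist force passes 120 N, or if a joint passes its speed limit or range.

### The arm

A 7-joint arm with a two-finger parallel gripper is mounted at the origin on the work surface. World frame = base frame: x ahead of the robot, y to its left, z up, the work surface at z = 0. Lengths are in mm, angles in rad, forces in N, time in s.
With the tool pointing down it reaches from about 425 to 875 mm from the base axis. Payload 9.9 kg.
Tool frame: the origin (TCP) lies midway between the tips of the shut fingers; the grasp point (between the pads) lies 19 mm behind it (robot.hold_point_z is the distance from the TCP to the grasp point, in mm); z points along the fingers, y is the direction in which the jaws open and shut (so a half turn about z gives the same grasp; the last joint's range is limited). The gripper opens to 85 mm and grips with 20 to 120 N. Pads are 22 mm wide; open, the fingers measure 114 mm over their backs; the gripper's body (76 mm by 85 mm) begins 54 mm behind the grasp point. The pads swing forward as they close: fully open they stand 13 mm farther back than shut.
Start: joints at [1.183, 0.576, 0.025, 1.437, -0.015, 1.129, -0.057], TCP at [201.93, -644.091, 231.289] pointing down, gripper open.
Joint ranges: [-2.76, 2.76], [-0.34, 2.15], [-1.52, 1.57], [0.19, 2.46], [-1.09, 4.23], [0.17, 1.99], [-2.82, 2.82]. Speed limits (rad/s): [2.22, 2.22, 3.01, 3.01, 3.14, 3.14, 3.14].

### API

Orientations are given as a unit quaternion [x, y, z, w].
In Python, from bench import status, eyes, order, robot gives the robot as it stands.
- The arm moves only by the shell command python3 -m creep 'ROWS' [OPENING]. ROWS is JSON, a list of rows, each an object of numbers: "tx", "ty", "tz": the shift along the tool's x, y, z in mm; "spin": the turn about the tool's z in rad. A call has exactly 10 rows; each row is the pose to reach, as a shift and turn from the pose commanded when the call began, along the tool's axes at that moment; what a row does not reach only later rows make up. A row lasts 1/8 s, in which the tool goes at most 62.5 mm and 10.7 degrees, less where a joint would pass 70% of its speed; a pose out of reach is approached as far as the arm can. A call with a gripper value outside its range is refused whole. OPENING is the opening, from 0 (shut) to 1 (fully open), set as the call begins (- or left out, the last holds). The fingers move at their own pace and stop on an object; the grip force is fixed at half the most. Time passes only in rows, so rows that repeat a pose let the fingers close, or fill a call up. It gives the time, the measured TCP pose, the force and the opening at its end, in the units of the state.
- status.observe(): the state, without advancing time (a new reading comes with each control period).
- eyes.get_image(name): name is "scene" or "top" or "wrist"; returns a dict with "pixels" (480x640x3 uint8, red, green, blue), "mtx" (3x3 intrinsics, pixels), "pose" (4x4, takes a point from camera to world coordinates). Camera axes: x right, y down, z forward; pixel columns grow to the right and rows downward; lengths in mm; the calibration is good to about 2 mm. A picture is of the moment at which its call begins. There is no depth.
- order.close_job(): hands the job in, once; it reports no verdict.
Trained networks look in the newest picture that a camera, given by its name, has taken for a name from the list of things; names that differ only in an ending like _2 or _b are one class to them, and where a whole thing is asked for, a point or a joint stands for the part that bears it (a point fixed in the world has none). Each returns a list of dicts, best first, with "score" (0 to 1); they miss things now and then, are a little off and sometimes report something else, mostly with a low value. They report only what shows in the picture. A call takes as long as a camera call. They do not tell look-alikes from the thing itself.
- eyes.look_for(thing, camera): "at" ([x, y, z] in mm, in world coordinates, good to about 4 mm: the middle of the surface that is visible of it).
- eyes.mark_of(thing, camera): "at" ([x, y, z] in mm, in world coordinates, good to about 4 mm: a listed point, or the origin of a listed thing).
The state is a dict: "time": time; "qpos": joint angles; "joint_vel": joint speeds; "tau": joint torques, N m; "tcp_pos": TCP position; "tcp_rot": TCP orientation; "contact_force": force on the tool from outside, world axes, zero at the start; "moment": the same for the moment, N m; "finger_gap": finger opening in mm.
Only numpy, scipy, OpenCV 4.12 (cv2) and the standard library are available. Lean on these libraries where they do the work, as an engineer would, in place of code of your own. Each camera call takes 0.05 s, during which the arm holds its last target.

## Working session

There is one attempt and no reset: what is moved stays moved. The work goes in short steps, Python scripts to look and compute and a shell command to move; the robot and the scene stay as the last step left them, time stands still between calls to the robot, and variables do not carry over. Pictures are saved under pics/ and viewed, and the job is handed in when it is done.

```bash
mkdir -p pics; ls
python3 - <<'E'
from bench import status, eyes, order, robot
import cv2
s=status.observe(); print({k:s[k] for k in ("time","tcp_pos","tcp_rot","contact_force","finger_gap")}, robot.hold_point_z)
for c in ("scene","top"):
    im=eyes.get_image(c); cv2.imwrite(f"pics/{c}0.png",im["pixels"][:,:,::-1])
    for t in ("station","cap_top","lug_top"):
        print(c,t,[([round(v) for v in d["at"]],round(d["score"],2)) for d in eyes.mark_of(t,c)])
for t in ("hood","dome","canister","card_float"): print(t,[([round(v) for v in d["at"]],round(d["score"],2)) for d in eyes.mark_of(t,"top")])
E
```

```text
pics
{'time': 0.0, 'tcp_pos': array([ 201.77924065, -643.67124392,  230.43000774]), 'tcp_rot': array([ 9.88484285e-01,  1.51321312e-01, -1.78774396e-04, -8.03904641e-04]), 'contact_force': array([-0.23351394,  0.32901477, -0.16178308]), 'finger_gap': 85.40060167336098} 18.700000000000003
scene station [([434, 325, 1], 0.93), ([510, -5, -1], 0.79), ([837, 95, -1], 0.57), ([239, 253, -2], 0.56)]
scene cap_top [([838, 95, 99], 0.87), ([240, 250, 100], 0.84), ([506, -6, 99], 0.82), ([436, 324, 101], 0.65)]
scene lug_top [([489, 9, 130], 0.95), ([821, 116, 126], 0.89), ([421, 346, 126], 0.86), ([229, 275, 129], 0.85), ([582, -146, -1], 0.72), ([505, -6, -2], 0.39)]
top station [([508, -4, -2], 0.96), ([836, 96, 2], 0.89), ([235, 250, 0], 0.76), ([438, 324, 0], 0.68), ([576, 153, -1], 0.66), ([503, -6, 101], 0.24)]
top cap_top [([234, 253, 97], 0.97), ([439, 323, 99], 0.96), ([832, 94, 98], 0.81)]
top lug_top [([489, 10, 127], 0.66), ([224, 277, 127], 0.63), ([821, 117, 129], 0.62), ([418, 347, 128], 0.61)]
hood [([423, 123, 0], 0.58), ([574, 153, -1], 0.29)]
dome [([576, 151, 0], 0.87)]
canister [([584, -149, -3], 0.71)]
card_float [([662, 43, -2], 0.7)]
```

View pics/scene0.png

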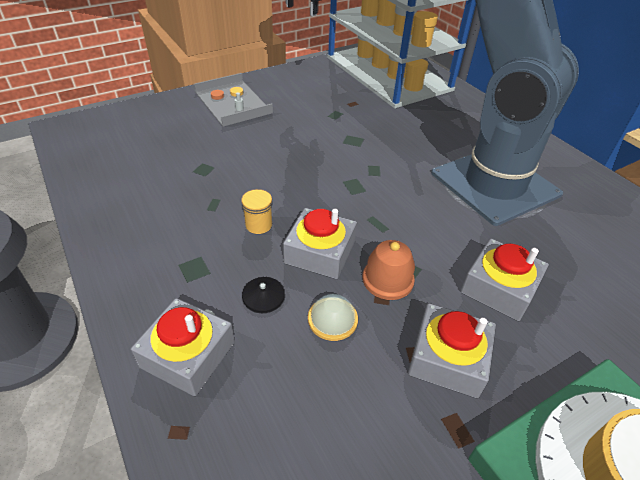

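View pics/top0.png

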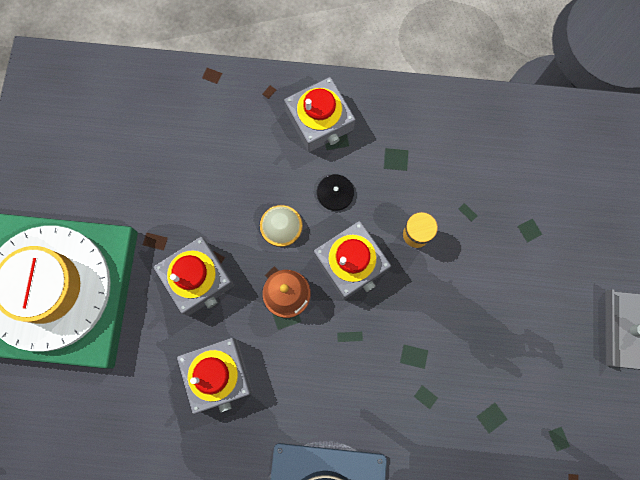

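The target is the station at about (508, -5): top view pixel (352, 258), scene view (320, 235). It has the smallest y, so it is farthest to the robot's right, and its lug points to about 142°. I'll shut the gripper and approach at height.

```bash
python3 -m creep '[{"tx":40,"ty":-43},{"tx":80,"ty":-86},{"tx":120,"ty":-129},{"tx":160,"ty":-172},{"tx":200,"ty":-215},{"tx":240,"ty":-258},{"tx":280,"ty":-301},{"tx":320,"ty":-344},{"tx":360,"ty":-387},{"tx":400,"ty":-430}]' 0
cat > h.py <<'E'
from bench import status, eyes
import numpy as np, cv2
from scipy.spatial.transform import Rotation as R
def st():
    s=status.observe(); M=R.from_quat(s["tcp_rot"]).as_matrix()
    print("t",round(s["time"],2),"tcp",s["tcp_pos"].round(1),"F",s["contact_force"].round(1),"gap",round(s["finger_gap"],1),"xang",round(np.degrees(np.arctan2(M[1,0],M[0,0])),1)); return s,M
def near(t,c,p,r=60):
    return [(np.round(d["at"],1).tolist(),round(d["score"],2)) for d in eyes.mark_of(t,c) if np.hypot(d["at"][0]-p[0],d["at"][1]-p[1])<r]
def shift(M,s,p): return (M.T@(np.array(p)-s["tcp_pos"])).round(1)
E
python3 - <<'E'
from h import *
s,M=st()
im=eyes.get_image("wrist"); cv2.imwrite("pics/w1.png",im["pixels"][:,:,::-1])
for c in ("wrist","top","scene"):
    if c!="wrist": eyes.get_image(c)
    for t in ("station","cap_top","lug_top"): print(c,t,near(t,c,(508,-5)))
print(shift(M,s,(508,-5,160)))
E
```

```text
t 0.6 tcp [ 201.9 -644.1  231.3] F [-0.5  0.  -0.2] gap 85.5 xang 17.4
wrist station []
wrist cap_top []
wrist lug_top []
top station [([506.2, -6.7, 1.6], 0.9)]
top cap_top [([508.4, -9.7, 98.7], 0.91)]
top lug_top [([489.8, 9.4, 128.2], 0.75)]
scene station [([505.2, -7.4, 1.2], 0.62)]
scene cap_top [([506.8, -8.9, 99.0], 0.92)]
scene lug_top [([492.7, 11.9, 127.9], 0.94)]
[ 483.2 -518.3   71.3]validation failed for argument at $[0]...
```

View pics/w1.png

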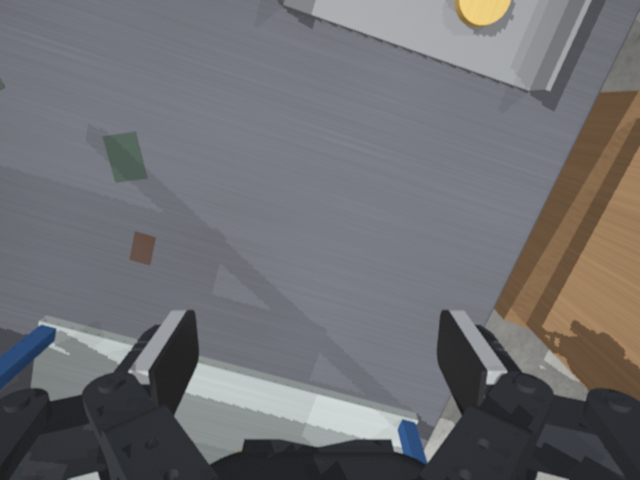

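The call was refused; the rows probably need all the fields. The wrist picture shows the tray ahead and the rack behind, so the move goes away from both.

```bash
python3 -m creep '[{"tx":40,"ty":-43,"tz":0,"spin":0},{"tx":80,"ty":-86,"tz":0,"spin":0},{"tx":120,"ty":-129,"tz":0,"spin":0},{"tx":160,"ty":-172,"tz":0,"spin":0},{"tx":200,"ty":-215,"tz":0,"spin":0},{"tx":240,"ty":-258,"tz":0,"spin":0},{"tx":280,"ty":-301,"tz":0,"spin":0},{"tx":320,"ty":-344,"tz":0,"spin":0},{"tx":360,"ty":-387,"tz":0,"spin":0},{"tx":400,"ty":-430,"tz":0,"spin":0}]' 0
python3 - <<'E'
from h import *
s,M=st()
im=eyes.get_image("wrist"); cv2.imwrite("pics/w2.png",im["pixels"][:,:,::-1])
for t in ("station","cap_top","lug_top"): print(t,near(t,"wrist",(508,-5)))
print(shift(M,s,(507,-7,160)))
E
```

```text
time: 2.45
tcp_pos: [455.7, -112.5, 231.7]
tcp_rot: [0.989, 0.151, 0.0, 0.0]
contact_force: [0.9, 0.2, 0.5]
finger_gap: 0.3
t 2.45 tcp [ 455.7 -112.5  231.7] F [0.9 0.2 0.5] gap 0.3 xang 17.4
station [([504.4, -5.4, 1.1], 0.81)]
cap_top [([503.7, -8.9, 101.1], 0.67)]
lug_top [([490.3, 12.1, 125.6], 0.94)]
[ 80.4 -85.4  71.7]
```

View pics/w2.png

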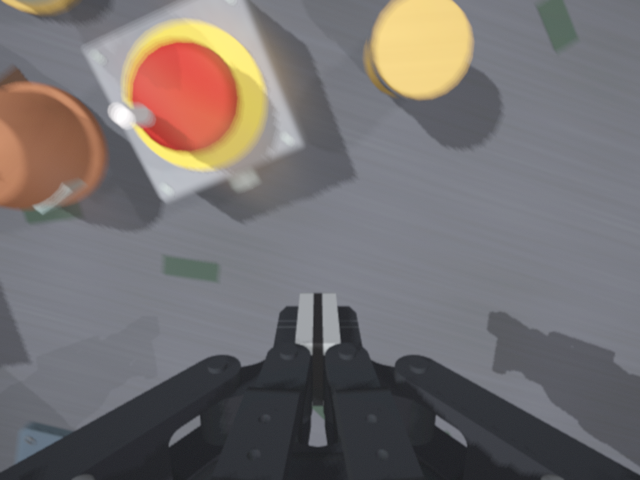

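The wrist picture shows the station's cap at (190, 97), lug at (125, 115), hood at (45, 150) and canister at (420, 45). The box edges put the lug at about 131°. Tool x at 17° is therefore already close to the chord of the twist. I'll go above the cap, 5 mm off centre on the side away from the lug.

```bash
python3 -m creep '[{"tx":30,"ty":-30,"tz":0,"spin":0},{"tx":60,"ty":-60,"tz":20,"spin":0},{"tx":80,"ty":-79,"tz":50,"spin":0},{"tx":80,"ty":-79,"tz":80,"spin":0},{"tx":80,"ty":-79,"tz":100,"spin":0},{"tx":80,"ty":-79,"tz":112,"spin":0},{"tx":80,"ty":-79,"tz":116,"spin":0},{"tx":80,"ty":-79,"tz":116,"spin":0},{"tx":80,"ty":-79,"tz":116,"spin":0},{"tx":80,"ty":-79,"tz":116,"spin":0}]' 0
python3 - <<'E'
from h import *
s,M=st()
for c in ("wrist","scene"):
    im=eyes.get_image(c); 
    p=im["pixels"]
    if c=="scene": p=cv2.resize(p[160:310,220:420],None,fx=4,fy=4,interpolation=2)
    cv2.imwrite(f"pics/{c}3.png",p[:,:,::-1])
    for t in ("cap_top","lug_top"): print(t,near(t,c,(508,-5)))
E
```

```text
time: 3.9
tcp_pos: [508.0, -14.8, 115.9]
tcp_rot: [0.988, 0.151, 0.001, 0.0]
contact_force: [-0.1, -0.5, -0.8]
finger_gap: 0.2
t 3.9 tcp [508.  -14.8 115.9] F [-0.1 -0.5 -0.8] gap 0.2 xang 17.4
cap_top [([509.8, -12.6, 100.7], 0.82)]
lug_top [([487.7, 14.6, 128.0], 0.72)]
cap_top [([506.7, -6.1, 102.9], 0.77)]
lug_top [([487.8, 9.1, 131.7], 0.57)]
```

View pics/wrist3.png

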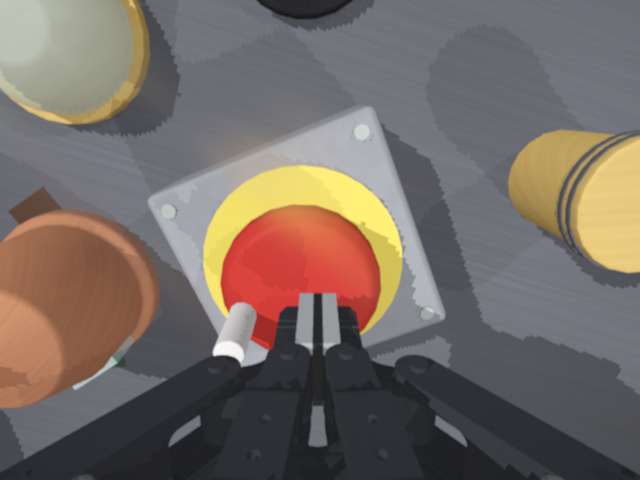

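View pics/scene3.png

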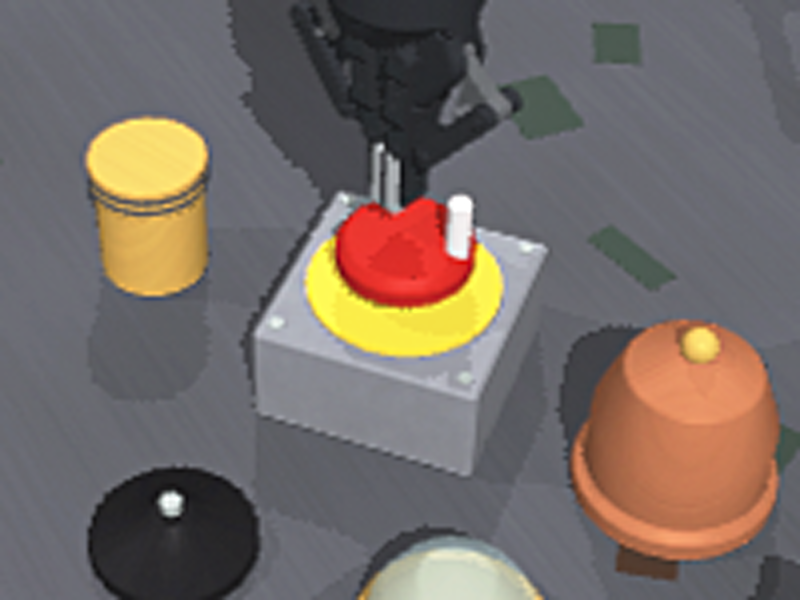

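In the wrist picture the tip at (318, 297) is over the cap's near part, with the lug at (235, 335). The knuckle links spread along tool y, where the lug stands, so I'll spin the jaws about 66° for the press. First I'll overlay the model on the picture to check the centre.

Run:
```python
from h import *
from scipy.optimize import least_squares
im=eyes.get_image("wrist"); p=im["pixels"].copy(); K=im["mtx"]; T=np.linalg.inv(im["pose"])
def pr(P):
    P=np.atleast_2d(P); c=(T[:3,:3]@P.T+T[:3,3:]); u=K@c; return (u[:2]/u[2]).T
a=np.linspace(0,2*np.pi,120)
def circ(c,r,z): return np.c_[c[0]+r*np.cos(a),c[1]+r*np.sin(a),0*a+z]
# yellow disc outer edge fit + red
hsv=cv2.cvtColor(p,cv2.COLOR_RGB2HSV)
m=((hsv[:,:,0]>22)&(hsv[:,:,0]<34)&(hsv[:,:,1]>150)&(hsv[:,:,2]>120)).astype(np.uint8)
n,l,s,_=cv2.connectedComponentsWithStats(m); 
m[:, :180]=0; m[:,430:]=0
ys,xs=np.nonzero(m); 
h=cv2.convexHull(np.c_[xs,ys].astype(np.int32))[:,0].astype(float)
h=h[(h[:,1]<300)]
# back-project to z=65, fit circle r=50
Ki=np.linalg.inv(K)
d=(im["pose"][:3,:3]@(Ki@np.c_[h,np.ones(len(h))].T)).T; o=im["pose"][:3,3]
W=o+d*((65-o[2])/d[:,2])[:,None]
f=least_squares(lambda q:np.hypot(W[:,0]-q[0],W[:,1]-q[1])-50,[507,-8],loss="soft_l1"); print("disc centre",f.x,"rms",np.sqrt(np.mean(f.fun**2)),len(h))
c=f.x
for cc,col in ((c,(0,255,0)),):
    for r,z in ((50,65),(36,93)): cv2.polylines(p,[pr(circ(cc,r,z)).astype(np.int32)],True,col,1)
th=np.radians(131.5)
L=c+27*np.array([np.cos(th),np.sin(th)]); cv2.polylines(p,[pr(circ(L,6,128)).astype(np.int32)],True,(0,0,255),1)
cv2.polylines(p,[pr(np.array([[*(c+60*np.sqrt(2)*np.array([np.cos(th+k),np.sin(th+k)])),62] for k in np.pi/4+np.pi/2*np.arange(4)])).astype(np.int32)],True,(0,255,255),1)
cv2.imwrite("pics/w4.png",p[:,:,::-1])
```

```text
disc centre [488.27708428 -16.99383497] rms 1.8932859866447822 22
```

View pics/w4.png

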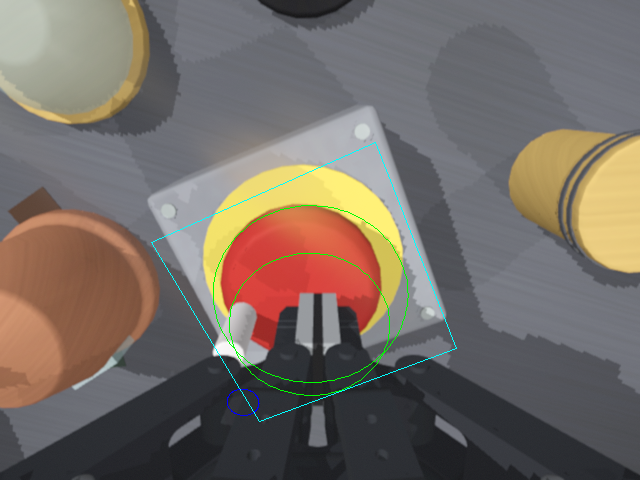

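The circle fit got bad hull points: the overlay is visibly about 20 mm too low. I'll use the box corners at (150, 202), (370, 106) and (444, 317), plus the upper arc of the disc.

Run:
```python
from h import *
im=eyes.get_image("wrist"); p=im["pixels"].copy(); K=im["mtx"]; Ti=im["pose"]; T=np.linalg.inv(Ti)
def bp(uv,z):
    d=Ti[:3,:3]@np.linalg.inv(K)@np.array([*uv,1.]); o=Ti[:3,3]; return o+d*(z-o[2])/d[2]
def pr(P):
    c=(T[:3,:3]@np.atleast_2d(P).T+T[:3,3:]); u=K@c; return (u[:2]/u[2]).T
C=[bp(q,62) for q in ((150,202),(370,106),(444,317))]
print(np.round(C,1), "sides",np.linalg.norm(C[0]-C[1]),np.linalg.norm(C[1]-C[2]),"centre",(C[0]+C[2])[:2]/2)
e=C[1]-C[2]; print("edge ang",np.degrees(np.arctan2(e[1],e[0])), np.degrees(np.arctan2(*(C[0]-C[1])[1::-1])))
c=(C[0]+C[2])[:2]/2
print("disc top/left/right", bp((303,165),65).round(1),bp((203,258),65).round(1),bp((402,258),65).round(1))
print("lug top",bp((229,350),128).round(1))
a=np.linspace(0,2*np.pi,120)
def dr(c,r,z,col): cv2.polylines(p,[pr(np.c_[c[0]+r*np.cos(a),c[1]+r*np.sin(a),0*a+z]).astype(np.int32)],True,col,1)
th=np.radians(131.5); 
dr(c,50,65,(0,255,0)); dr(c,36,92,(0,255,0)); dr(c+27*np.array([np.cos(th),np.sin(th)]),6,128,(0,0,255))
cv2.imwrite("pics/w5.png",p[:,:,::-1])
```

```text
[[513.9  72.3  62. ]
 [587.5 -14.5  62. ]
 [498.6 -87.7  62. ]] sides 113.80420978993942 115.16585608128355 centre [506.23114983  -7.67336579]
edge ang 39.44928694636609 130.298145155497
disc top/left/right [553.5   6.8  65. ] [494.5  41.   65. ] [524.1 -53.5  65. ]
lug top [491.   13.7 128. ]
```

View pics/w5.png

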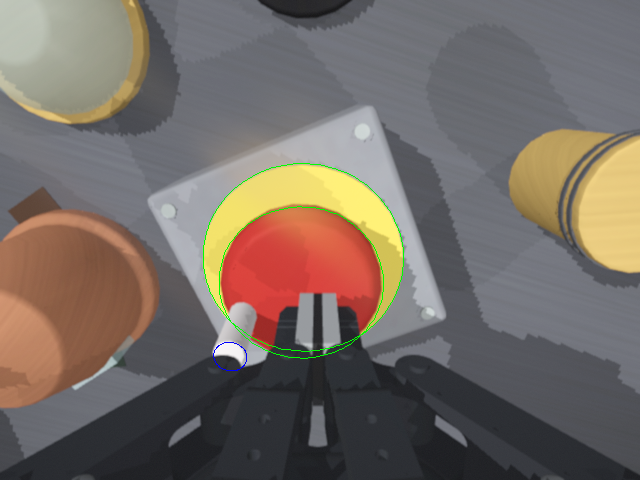

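The overlay now fits, with the centre at (506.2, -7.7) and the lug at about 130°. I'll rise 20 mm, spin 1.15 rad, then come back down to 10 mm above the cap.

```bash
python3 -m creep '[{"tx":0,"ty":0,"tz":-20,"spin":0.15},{"tx":0,"ty":0,"tz":-20,"spin":0.32},{"tx":0,"ty":0,"tz":-20,"spin":0.49},{"tx":0,"ty":0,"tz":-20,"spin":0.66},{"tx":0,"ty":0,"tz":-20,"spin":0.83},{"tx":0,"ty":0,"tz":-20,"spin":1.0},{"tx":0,"ty":0,"tz":-15,"spin":1.15},{"tx":0,"ty":0,"tz":-5,"spin":1.15},{"tx":0,"ty":0,"tz":6,"spin":1.15},{"tx":0,"ty":0,"tz":6,"spin":1.15}]' 0
python3 - <<'E'
from h import *
s,M=st()
for c in ("wrist","scene"):
    im=eyes.get_image(c); p=im["pixels"]
    if c=="scene": p=cv2.resize(p[160:310,220:420],None,fx=4,fy=4,interpolation=2)
    cv2.imwrite(f"pics/{c}6.png",p[:,:,::-1])
E
```

```text
time: 5.55
tcp_pos: [507.0, -14.9, 108.2]
tcp_rot: [0.912, -0.41, -0.001, 0.0]
contact_force: [-1.5, -0.2, 0.6]
finger_gap: -0.2
t 5.55 tcp [507.  -14.9 108.2] F [-1.5 -0.2  0.6] gap -0.2 xang -48.4
```

View pics/scene6.png

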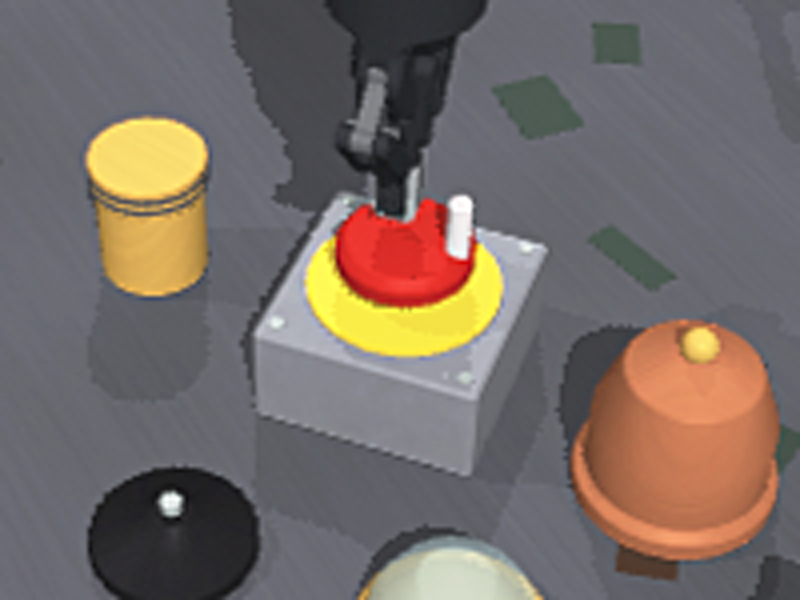

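View pics/wrist6.png

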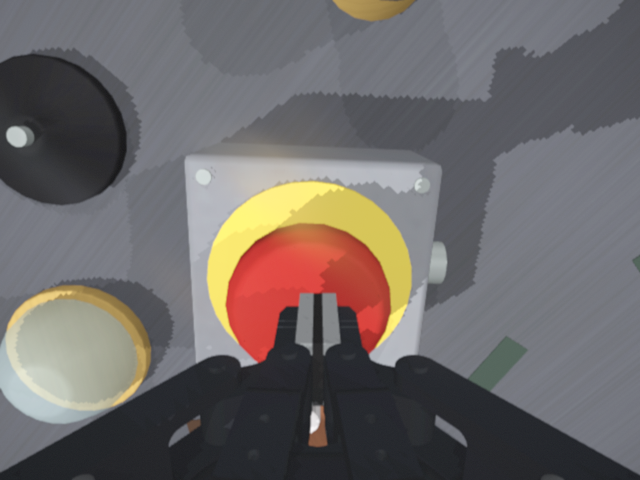

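The fingers are over the cap with the lug free behind them: tip at (318, 297) in the wrist view, lug at (460, 225) in the enlarged scene view. Now I'll press.

```bash
python3 -m creep '[{"tx":0,"ty":0,"tz":4,"spin":0},{"tx":0,"ty":0,"tz":8,"spin":0},{"tx":0,"ty":0,"tz":10,"spin":0},{"tx":0,"ty":0,"tz":12,"spin":0},{"tx":0,"ty":0,"tz":14,"spin":0},{"tx":0,"ty":0,"tz":16,"spin":0},{"tx":0,"ty":0,"tz":18,"spin":0},{"tx":0,"ty":0,"tz":19,"spin":0},{"tx":0,"ty":0,"tz":20,"spin":0},{"tx":0,"ty":0,"tz":20,"spin":0}]' 0
```

```text
time: 6.9
tcp_pos: [507.9, -14.8, 89.4]
tcp_rot: [0.912, -0.411, 0.0, -0.0]
contact_force: [0.2, 0.3, 5.5]
finger_gap: 0.1
```

```bash
python3 -m creep '[{"tx":0,"ty":0,"tz":0.5,"spin":0},{"tx":0,"ty":0,"tz":1,"spin":0},{"tx":0,"ty":0,"tz":1.5,"spin":0},{"tx":0,"ty":0,"tz":2,"spin":0},{"tx":0,"ty":0,"tz":2,"spin":0},{"tx":0,"ty":0,"tz":2,"spin":0},{"tx":0,"ty":0,"tz":2,"spin":0},{"tx":0,"ty":0,"tz":2,"spin":0},{"tx":0,"ty":0,"tz":2,"spin":0},{"tx":0,"ty":0,"tz":2,"spin":0}]' 0
```

```text
time: 8.15
tcp_pos: [508.6, -14.8, 88.8]
tcp_rot: [0.912, -0.411, 0.001, -0.001]
contact_force: [-3.0, 0.9, 23.8]
finger_gap: -0.2
```

The button has bottomed out (24 N, z stopped at about 89). I'll lift straight off and look.

```bash
python3 -m creep '[{"tx":0,"ty":0,"tz":-3,"spin":0},{"tx":0,"ty":0,"tz":-8,"spin":0},{"tx":0,"ty":0,"tz":-20,"spin":0},{"tx":0,"ty":0,"tz":-40,"spin":0},{"tx":0,"ty":0,"tz":-60,"spin":0},{"tx":0,"ty":0,"tz":-65,"spin":0},{"tx":0,"ty":0,"tz":-65,"spin":0},{"tx":0,"ty":0,"tz":-65,"spin":0},{"tx":0,"ty":0,"tz":-65,"spin":0},{"tx":0,"ty":0,"tz":-65,"spin":0}]' 0
python3 - <<'E'
from h import *
s,M=st()
for c in ("wrist","scene","top"):
    im=eyes.get_image(c); p=im["pixels"]
    if c=="scene": p=cv2.resize(p[160:310,220:420],None,fx=4,fy=4,interpolation=2)
    cv2.imwrite(f"pics/{c}7.png",p[:,:,::-1])
    for t in ("cap_top","lug_top"): print(c,t,near(t,c,(507,-8)))
E
```

```text
time: 9.4
tcp_pos: [507.5, -14.8, 151.9]
tcp_rot: [0.912, -0.411, -0.0, 0.0]
contact_force: [0.5, 0.1, 0.7]
finger_gap: 0.1
t 9.4 tcp [507.5 -14.8 151.9] F [0.5 0.1 0.7] gap 0.1 xang -48.5
wrist cap_top [([506.3, -11.7, 90.0], 0.67)]
wrist lug_top []
scene cap_top [([507.8, -4.6, 93.1], 0.68)]
scene lug_top [([488.7, 9.7, 118.5], 0.87)]
top cap_top []
top lug_top []
```

View pics/scene7.png

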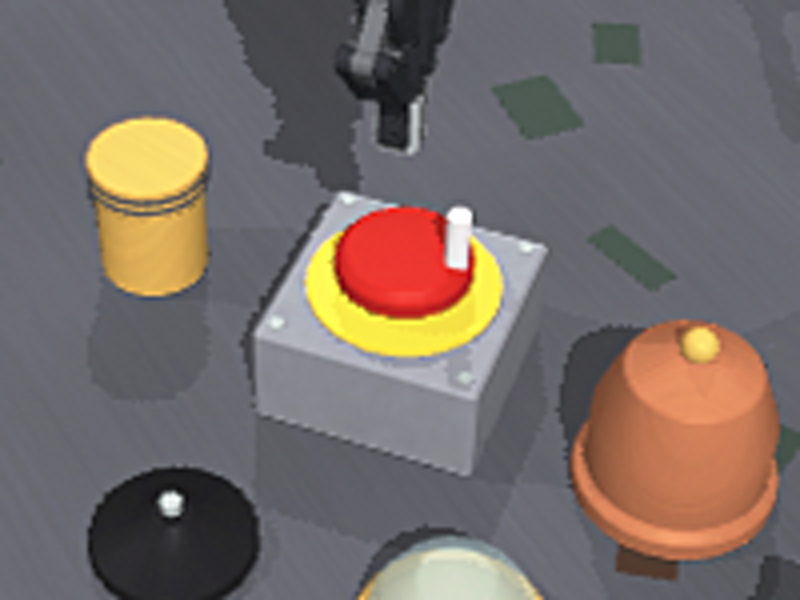

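It stays in: the cap reads about 92 and the lug top about 119. In the enlarged scene view the lug top is at row 210, against 200 before. Next I spin back and go behind the lug, still high.

```bash
python3 -m creep '[{"tx":-10,"ty":5,"tz":0,"spin":-0.17},{"tx":-20,"ty":10,"tz":0,"spin":-0.34},{"tx":-30,"ty":15,"tz":0,"spin":-0.51},{"tx":-40,"ty":21,"tz":0,"spin":-0.68},{"tx":-48,"ty":27,"tz":0,"spin":-0.85},{"tx":-48,"ty":27,"tz":0,"spin":-1.02},{"tx":-48,"ty":27,"tz":0,"spin":-1.15},{"tx":-48,"ty":27,"tz":0,"spin":-1.15},{"tx":-48,"ty":27,"tz":0,"spin":-1.15},{"tx":-48,"ty":27,"tz":0,"spin":-1.15}]' 0
python3 - <<'E'
from h import *
s,M=st()
for c in ("wrist",):
    im=eyes.get_image(c); p=im["pixels"]
    cv2.imwrite(f"pics/{c}8.png",p[:,:,::-1])
    for t in ("cap_top","lug_top"): print(c,t,near(t,c,(507,-8)))
print("to approach",shift(M,s,(455.5,3.6,108)))
E
```

```text
time: 11.1
tcp_pos: [455.7, 3.2, 152.3]
tcp_rot: [0.989, 0.15, 0.0, 0.0]
contact_force: [-0.1, -0.4, 0.1]
finger_gap: 0.1
t 11.1 tcp [455.7   3.2 152.3] F [-0.1 -0.4  0.1] gap 0.1 xang 17.3
wrist cap_top [([506.9, -8.3, 91.1], 0.6)]
wrist lug_top [([487.2, 17.2, 118.2], 0.67), ([504.6, -8.7, 90.3], 0.35)]
to approach [-0.1 -0.4 44.3]
```

View pics/wrist8.png

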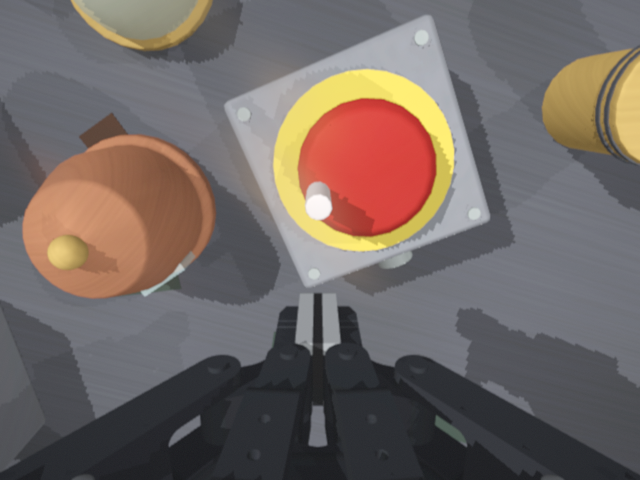

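The lug, at (318, 203), is straight ahead of the shut fingers along tool x. I'll go down to z of about 108, then forward to contact.

```bash
python3 -m creep '[{"tx":0,"ty":0,"tz":15,"spin":0},{"tx":0,"ty":0,"tz":30,"spin":0},{"tx":0,"ty":0,"tz":40,"spin":0},{"tx":0,"ty":0,"tz":44,"spin":0},{"tx":0,"ty":0,"tz":44,"spin":0},{"tx":4,"ty":0,"tz":44,"spin":0},{"tx":8,"ty":0,"tz":44,"spin":0},{"tx":12,"ty":0,"tz":44,"spin":0},{"tx":12,"ty":0,"tz":44,"spin":0},{"tx":12,"ty":0,"tz":44,"spin":0}]' 0
python3 - <<'E'
from h import *
s,M=st()
im=eyes.get_image("wrist"); p=im["pixels"]
cv2.imwrite(f"pics/wrist9.png",p[:,:,::-1])
E
```

```text
time: 12.5
tcp_pos: [467.0, 6.8, 108.3]
tcp_rot: [0.988, 0.151, -0.0, -0.0]
contact_force: [0.3, -0.3, 0.7]
finger_gap: -0.0
t 12.5 tcp [467.    6.8 108.3] F [ 0.3 -0.3  0.7] gap -0.0 xang 17.4
```

View pics/wrist9.png

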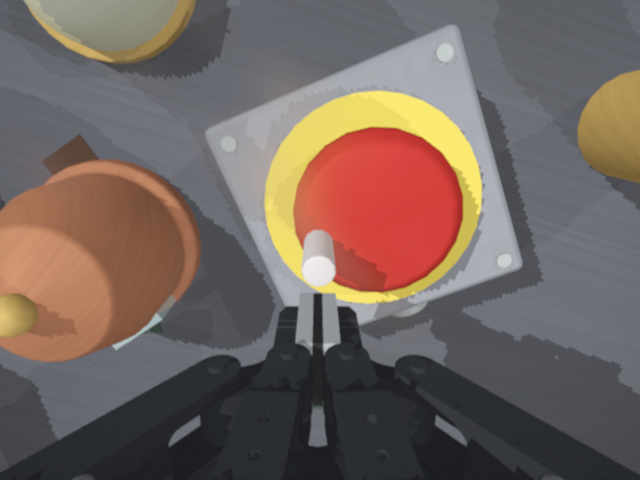

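Lined up, with the lug at (318, 265) just ahead of the tip. Pushing along tool x.

```bash
python3 -m creep '[{"tx":3,"ty":0,"tz":0,"spin":0},{"tx":6,"ty":0,"tz":0,"spin":0},{"tx":9,"ty":0,"tz":0,"spin":0},{"tx":11,"ty":0,"tz":0,"spin":0},{"tx":13,"ty":0,"tz":0,"spin":0},{"tx":15,"ty":0,"tz":0,"spin":0},{"tx":17,"ty":0,"tz":0,"spin":0},{"tx":19,"ty":0,"tz":0,"spin":0},{"tx":21,"ty":0,"tz":0,"spin":0},{"tx":21,"ty":0,"tz":0,"spin":0}]' 0
python3 - <<'E'
from h import *
s,M=st()
for c in ("wrist","scene"):
    im=eyes.get_image(c); p=im["pixels"]
    if c=="scene": p=cv2.resize(p[160:310,220:420],None,fx=4,fy=4,interpolation=2)
    cv2.imwrite(f"pics/{c}10.png",p[:,:,::-1])
    for t in ("cap_top","lug_top"): print(c,t,near(t,c,(507,-8)))
E
```

```text
time: 13.8
tcp_pos: [487.5, 13.0, 108.3]
tcp_rot: [0.988, 0.151, 0.0, 0.0]
contact_force: [-0.7, -0.4, 1.5]
finger_gap: 0.1
t 13.8 tcp [487.5  13.  108.3] F [-0.7 -0.4  1.5] gap 0.1 xang 17.4
wrist cap_top [([503.0, -8.6, 99.6], 0.97)]
wrist lug_top [([504.6, 19.9, 126.7], 0.66)]
scene cap_top [([504.2, -7.6, 99.2], 0.58)]
scene lug_top [([499.9, 13.2, 128.0], 0.85)]
```

View pics/wrist10.png

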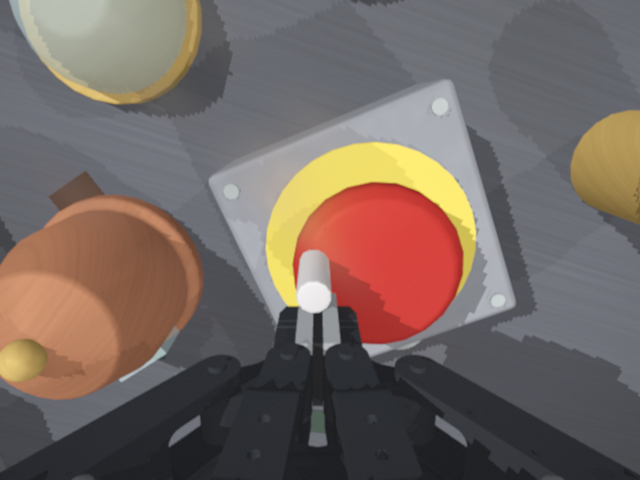

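View pics/scene10.png

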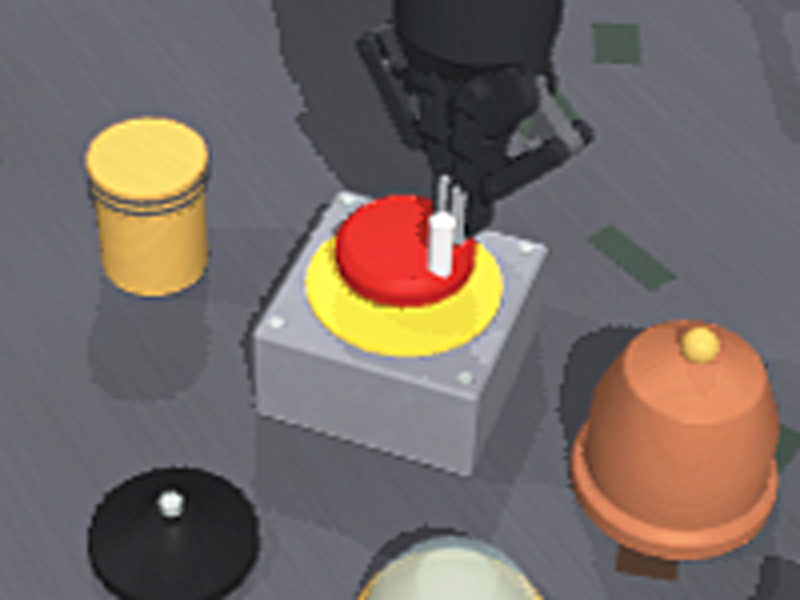

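The latch has let go: the cap is back at about 99.5, the lug top at about 127.5, and the lug still turned against the fingers at (314, 297). I'll retreat along -x, then rise.

```bash
python3 -m creep '[{"tx":-4,"ty":0,"tz":0,"spin":0},{"tx":-8,"ty":0,"tz":0,"spin":0},{"tx":-13,"ty":0,"tz":0,"spin":0},{"tx":-20,"ty":0,"tz":0,"spin":0},{"tx":-28,"ty":0,"tz":0,"spin":0},{"tx":-36,"ty":0,"tz":0,"spin":0},{"tx":-38,"ty":0,"tz":-20,"spin":0},{"tx":-38,"ty":0,"tz":-45,"spin":0},{"tx":-38,"ty":0,"tz":-60,"spin":0},{"tx":-38,"ty":0,"tz":-60,"spin":0}]' 0
python3 - <<'E'
from h import *
s,M=st()
for c in ("wrist","scene"):
    im=eyes.get_image(c); p=im["pixels"]
    if c=="scene": p=cv2.resize(p[160:310,220:420],None,fx=4,fy=4,interpolation=2)
    cv2.imwrite(f"pics/{c}11.png",p[:,:,::-1])
    for t in ("cap_top","lug_top"): print(c,t,near(t,c,(507,-8)))
for t in ("hood","dome","canister","card_float"): print(t,[np.round(d["at"]) for d in eyes.mark_of(t,"scene")][:2])
E
```

```text
time: 15.35
tcp_pos: [451.2, 1.7, 169.1]
tcp_rot: [0.989, 0.151, 0.001, 0.0]
contact_force: [0.5, 0.6, -0.5]
finger_gap: -0.1
t 15.35 tcp [451.2   1.7 169.1] F [ 0.5  0.6 -0.5] gap -0.1 xang 17.4
wrist cap_top [([504.9, -8.4, 98.8], 0.85)]
wrist lug_top []
scene cap_top [([505.9, -8.9, 97.6], 0.64)]
scene lug_top [([491.2, 12.0, 129.0], 0.85)]
hood [array([426., 123.,   1.])]
dome [array([578., 153.,   0.])]
canister [array([ 585., -145.,   -2.]), array([424., 125.,  -2.])]
card_float []
```

View pics/scene11.png

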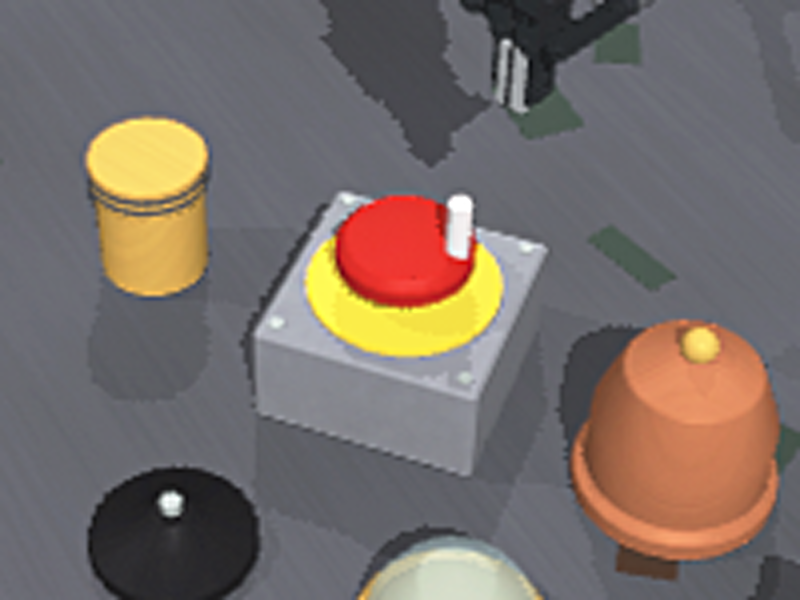

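View pics/wrist11.png

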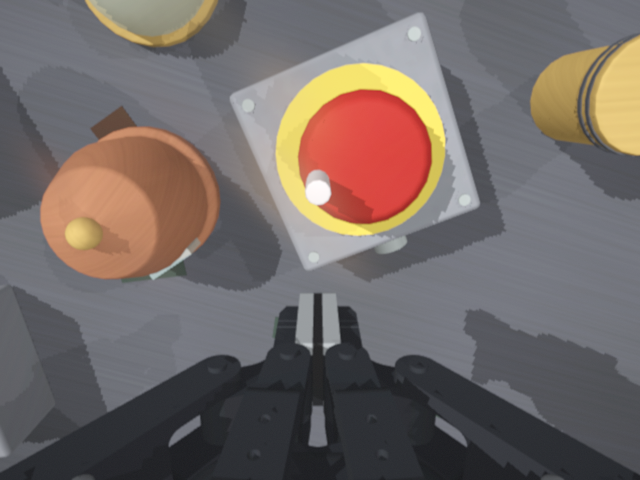

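The lug is back at (460, 200) in the enlarged scene view, exactly as at the start, and the cap is up. The bystanders haven't moved, and the gripper is clear.

```bash
python3 -c "
from bench import order; print(order.close_job())"
```

```text
the job is handed in; nothing more can be done
None
```

The stop check is done and handed in at about 15 s of the 42 s allowed; the hand-in gave no verdict.

- **Press:** I pressed the button of the station farthest to the robot's right, centre about (506, -8), with the shut fingers until it bottomed out at about 24 N. That is a little over the 20 N stated to be harmless. I then lifted off, and the button stayed in by itself, with the cap at about 92 mm and the lug top at about 119 mm.
- **Release:** I pushed the lug about 20 mm clockwise and the latch let go. Then I backed off and rose clear.
- **Last checks:** The cap reads 98–99 mm and the lug top 129 mm. The lug is at the same pixel as at the start, and the wrist force is near zero. The hood, dome and canister read within about 4 mm of their start.
- **Failed or disagreed:**
  - The network did not report the card float in the last picture, but it stands at its old pixels.
  - The network did not find the lug in the last wrist picture, though the picture shows it.
  - My first circle fit of the disc was about 20 mm off, so I replaced it with a fit to the box corners, which matched the picture.
  - The first move call was refused because its rows did not list every field.

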